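# Snap the contact cover home inside the drop-front unit

## Task

Pull down the front flap of the white connector unit, then pick up the white cover with the blue grip rib and press it flat onto the black seat inside until both orange spring clips snap over its edge. Leave the flap open and the bottles and vials alone, and finish with the robot still pressing the cover firmly down on its seat.

Things in the scene. Friction and masses are not known exactly. Their poses are not given: they have to be found in the camera images.
- flap (a joint): L-shaped front flap of the connector unit, hinged at its bottom edge. 0 = shut, grows as it swings down and out of the unit's front, stop at 1.45. Front panel 66 mm high, 138 wide; from its top a hood lip 3 mm thick reaches 62 mm back over the inside, upper face 67 mm above the hinge. Moves easily, no latch; past about 0.3 it falls open by itself and stays; the lip then stands upright, 85 mm high.
- flap_tab (a point): Middle of the blue pull tab, a plate 6 mm thick (x), 70 wide (y), standing on the front of the flap's hood lip and rising 33 mm above the lip's upper face; this point is 16 mm above that face, 17 under the tab's upper edge. Upright when shut; x points into the unit, z up the tab; it turns with the flap. It can be drawn forward by a finger set down behind it.
- flap_hinge (a point): Point on the flap's hinge axis, mid-width, 13 mm above the worktop. The axis runs along y; x points into the unit, away from the flap. Shut, the tab's middle is 83 mm straight above it. The unit is a white open-topped box 180 x 150 mm with walls 72 mm high, fixed to the worktop.
- seat_top (a point): Centre of the upper face of the black seat (96 x 62 mm, 25 mm above the worktop) in the unit, 94 mm behind the flap hinge; x points to the unit's back, y to its left, z up. The cover's long side goes along x, either way round. Guides with flared tops, 47 mm above the worktop, leave the cover 2.5 mm play each way in x, 2 in y. The shut hood hides the seat's front.
- clip_left (a joint): Orange sprung clip beside the seat, at +y. 0 = at rest, nose 31.5 mm from the seat's middle and 11 mm above the seat's face; grows (m) as it is pushed outwards, 0.009 at most. Lead-in slopes above the noses reach 25 mm over the seat. Pushing the cover down past both noses takes some 8 to 18 N, then the force suddenly drops and the clips spring back over the flange.
- clip_right (a joint): The same kind of clip on the other side, at -y.
- cover_grip (a point): Middle of the blue grip rib of the loose cover: white flange 100 x 70 mm, 5 thick, a raised middle 86 x 48 mm up to 12 mm over the underside, and on that the rib: 44 mm long (x), 14 thick (y), top 41 mm over the underside; this point is 26 mm over the underside. x along the cover's long side, z up. About 90 g.
- cover_base (a point): Centre of the flat underside of the loose cover; axes as the grip rib's. When home it lies on the seat's upper face.
- seat: The black seat itself (connector block with brass contacts), a fixed part of the unit; origin at the centre of its underside, 13 mm under its upper face.
- cover: The loose cover, origin at the centre of its underside. A firm press at the end means about 10 to 20 N on it; the clips alone hold it only lightly.
- white_bottle: White plastic bottle 37 x 74 mm high standing to the right, leave it alone; origin at the centre of its underside. A tall stack of instruments stands just beyond it on the right; keep the arm clear of that.
- spray_vial: Slim clear vial 19 x 67 mm high with a white cap, to the right, leave it alone; origin at its underside.
- vial_e: Small clear vial 23 x 48 mm high with a black cap, far left, leave it alone; origin at its underside.

How it is judged:
On the way, in this order (a step that is already met when the one before it is completed fails the run):
1. the flap is down (value of joint flap above 1.2 rad), for 0.2 s.
2. the cover is snapped home under both clips (z of cover_base in the frame of seat_top below 0.0025 m and horizontal distance between cover_base and seat_top below 0.006 m and angle between cover_base's own z axis and vertical below 0.06 rad and angle between the x axis of cover_base and the x axis of seat_top, either way round below 0.12 rad and value of joint each of clip_left, clip_right below 0.0035 m), for 0.2 s.
At the end, for the whole second after the job is handed in: The cover lies flat on the seat (within 2.5 mm in height, 6 mm sideways, 0.06 rad of level, long side along the seat's within 0.12 rad), both clips have sprung back to under 3.5 mm, the robot presses so that the cover bears on the seat with more than 8 N, and the flap is still down (over 1.2 rad) (all of step 2 and contact force between cover and seat above 8 N and value of joint flap above 1.2 rad); the arm keeps its last pose, push and grip.
It fails at once if a bystanding bottle or vial is moved by more than 30 mm (distance of any of white_bottle, spray_vial, vial_e from where it was at the start of the episode above 0.03 m).
It also fails if it takes over 61 s, if anything falls off the work surface, if the arm or the gripper's body presses on something with over 40 N, if the wrist force passes 120 N, or if a joint passes its speed limit or range.

## Robot

A 6-joint arm with a two-finger parallel gripper is mounted at the origin on a cart in front of the work surface, level with it; the furniture and walls round the work are solid. World frame = base frame: x ahead of the robot, y to its left, z up, the work surface at z = 0. Lengths are in m, angles in rad, forces in N, time in s.
With the tool pointing down it reaches from about 0.35 to 0.925 m from the base axis. Payload 6.4 kg.
Tool frame: the origin (TCP) lies at the very end of the fingers, on their centre line; the grasp point (between the pads) lies 19 mm behind it; z points along the fingers, y is the direction in which the jaws open and shut (so a half turn about z gives the same grasp; the last joint's range is limited). The gripper opens to 85 mm and grips with 20 to 120 N. Pads are 22 mm wide; open, the fingers measure 114 mm over their backs; the gripper's body (76 mm by 85 mm) begins 54 mm behind the grasp point. The pads swing forward as they close: fully open they stand 13 mm farther back than shut.
Start: joints at [1.104, 0.245, 1.558, -0, 1.339, -0.174], TCP at [0.188, 0.622, 0.231] pointing down, gripper open.
Joint ranges: [-3.13, 3.13], [-1.02, 2.26], [0.13, 2.54], [-0.95, 4.09], [0.21, 2.88], [-2.74, 2.74]. Speed limits (rad/s): [2.57, 2.57, 3.14, 3.14, 3.14, 3.14].

## Interface

Orientations are given as a rotation vector (axis times angle).
In Python, from workcell import manip gives the robot as it stands.
- The arm moves only by the tool move_arm, never from a script. Its argument "steps" is text: rows parted by semicolons, each of 7 numbers parted by spaces: the shift along the tool's x, y, z in mm, then the turn, a rotation vector about the tool's x, y, z in degrees, then the finger opening in mm, from 0 to 85.4. In form: tx ty tz ax ay az grip; .... A call has 1 to 10 rows; each row is the pose to reach, as a shift and turn from the pose measured when the call began, along the tool's axes at that moment; what a row does not reach only later rows make up. A row lasts 1/8 s, in which the tool goes at most 62.5 mm and 10.7 degrees, less where a joint would pass 70% of its speed; a pose out of reach is approached as far as the arm can. A call with a gripper value outside its range is refused whole. The fingers move at their own pace and stop on an object; "newtons" is the grip in N (left out, the last holds). Time passes only in rows, so rows that repeat a pose let the fingers close. It gives the time, the measured TCP pose, the force and the opening at its end, in the units of the state.
- manip.read_state(): the state, without advancing time (a new reading comes with each control period).
- manip.snapshot(name): name is "scene" or "top" or "wrist"; returns the picture (384x512x3 uint8, red, green, blue); there is no depth.
- manip.camera_model(name): a dict with "intrinsics" (3x3 intrinsics, pixels), "eye" and "rotation" of the camera in the world. Camera axes: x right, y down, z forward; pixel columns grow to the right and rows downward; lengths in m; the calibration is good to about 2 mm. A picture is of the moment at which its call begins: read the wrist's pose just before it. camera_model takes no time and is no camera call; for the wrist camera it gives the pose at the moment of the call.
- manip.sign_off(): hands the job in, once; it reports no verdict.
The state is a dict: "t": time; "joints": joint angles; "joint_velocities": joint speeds; "joint_efforts": joint torques, N m; "tool_pos": TCP position; "ee_rot": TCP orientation; "ft_force": force on the tool from outside, world axes, zero at the start; "wrist_torque": the same for the moment, N m; "finger_gap": finger opening in m.
Only numpy, scipy, OpenCV 4.12 (cv2) and the standard library are available. Lean on these libraries where they do the work, as an engineer would, in place of code of your own. Each camera call takes 0.05 s, during which the arm holds its last target. There are 200 camera calls.

## Working session

There is one attempt and no reset: what is moved stays moved. The work goes in short steps, Python scripts to look and compute and a tool call to move; the robot and the scene stay as the last step left them, time stands still between calls to the robot, and variables do not carry over. Pictures are saved under pics/ and viewed, about 8 in all and at most 12, crops included, and the job is handed in when it is done.

Besides the shell and the picture viewer there is one more tool, called after "Call:" as name(argument=value, ...) on one line, values as JSON. move_arm: Moves the arm, as the interface text tells. Its arguments: {"type":"object","properties":{"steps":{"type":"string"},"newtons":{"type":"number"}},"required":["steps"]}

```bash
mkdir -p pics; cat > h.py <<'E'
import numpy as np, cv2
from workcell import manip
from scipy.spatial.transform import Rotation as R
def snap(n,f):
    c=manip.camera_model(n); im=manip.snapshot(n)
    cv2.imwrite('pics/'+f,cv2.cvtColor(im,cv2.COLOR_RGB2BGR)); return im,c
def ray(c,u,v,z):
    K=np.array(c['intrinsics']);d=np.array(c['rotation'])@np.linalg.inv(K)@[u,v,1]
    e=np.array(c['eye']);return e+d*(z-e[2])/d[2]
def blobs(im,lo,hi,amin=40):
    h=cv2.cvtColor(im,cv2.COLOR_RGB2HSV);m=cv2.inRange(h,np.array(lo),np.array(hi))
    return [(c,cv2.minAreaRect(c)) for c in cv2.findContours(m,0,2)[0] if cv2.contourArea(c)>amin]
E
python3 - <<'E'
from h import *
a,c=snap('scene','s0.png');b,d=snap('top','t0.png')
cv2.imwrite('pics/b0.png',cv2.cvtColor(np.vstack([cv2.resize(a,(400,300)),b[:300,:400]*0]) if 0 else b,cv2.COLOR_RGB2BGR))
for n,i,cm in(('scene',a,c),('top',b,d)):
    print(n,cm['eye'],np.array(cm['rotation']).round(3).tolist())
    for k,r in blobs(i,(95,100,50),(125,255,255)):print('blue',np.round(r[0]),np.round(r[1]),round(r[2]),ray(cm,*r[0],.04).round(3))
    for k,r in blobs(i,(5,150,120),(22,255,255),8):print('or',np.round(r[0]),np.round(r[1]),ray(cm,*r[0],.04).round(3))
E
```

```text
scene [ 0.04469884 -0.74954669  1.11104441] [-2.301, 0.593, -0.259]Traceback (most recent call last):
  File "<stdin>", line 6, in <module>
  File "h.py", line 9, in ray
    e=np.array(c['eye']);return e+d*(z-e[2])/d[2]
                                             ~^^^
IndexError: invalid index to scalar variable.
```

View pics/t0.png

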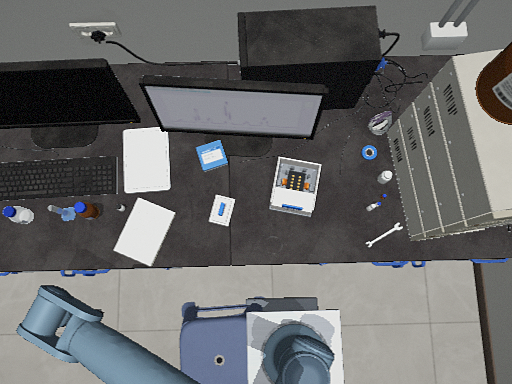

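View pics/s0.png

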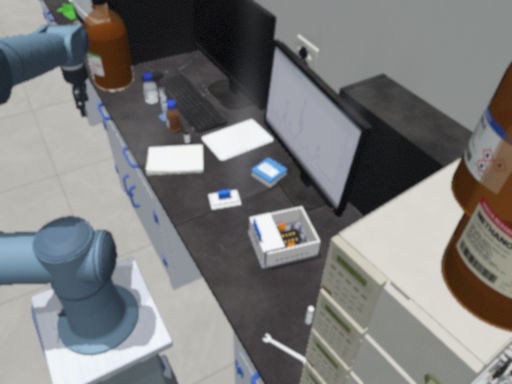

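The top view shows the cover with its rib at about (222,210). The unit is at (296,186), with the flap tab at (291,207) facing the robot. The camera rotation is a rotation vector, so I'll fix the helper.

```bash
sed -i "s/np.array(c\['rotation'\])@/R.from_rotvec(c['rotation']).as_matrix()@/" h.py
python3 - <<'E'
from h import *
for n,f in(('scene','s0'),('top','t0')):
    cm=manip.camera_model(n);i=cv2.cvtColor(cv2.imread(f'pics/{f}.png'),cv2.COLOR_BGR2RGB)
    print(n,cm['eye'],cm['intrinsics'][0])
    for z,nm,lo,hi in((.04,'cov',(95,100,50),(125,255,255)),(.045,'or',(5,150,120),(22,255,255))):
      for k,r in blobs(i,lo,hi,3):
        p=cv2.boxPoints(r);
        if (n=='top' and 180<r[0][0]<330 and 140<r[0][1]<230) or (n=='scene' and 200<r[0][0]<330 and 150<r[0][1]<270):
          print(nm,np.round(r[0],1),np.round(r[1],1),round(r[2]),ray(cm,*r[0],z).round(3),'z.11',ray(cm,*r[0],.11).round(3))
i=cv2.cvtColor(cv2.imread('pics/t0.png'),cv2.COLOR_BGR2RGB);cm=manip.camera_model('top')
for k,r in blobs(i,(0,0,170),(179,60,255),100):
  if 180<r[0][0]<330 and 140<r[0][1]<230: print('white',r,[ray(cm,*p,.072 if r[0][0]>260 else .005).round(3)[:2].tolist() for p in cv2.boxPoints(r)])
cv2.imwrite('pics/t0c.png',cv2.resize(cv2.imread('pics/t0.png')[145:235,195:345],None,fx=5,fy=5,interpolation=2))
print(manip.read_state())
E
```

```text
scene [ 0.04469884 -0.74954669  1.11104441] [451.24639665   0.         251.30646208]
cov [256.7 229.4] [19.5  2.8] 68 [0.518 0.038 0.04 ] z.11 [ 0.487 -0.014  0.11 ]
cov [224.  192.9] [ 8.7 13.2] 81 [0.501 0.231 0.04 ] z.11 [0.471 0.167 0.11 ]
cov [269.3 169. ] [30.9 21.9] 32 [0.697 0.262 0.04 ] z.11 [0.654 0.196 0.11 ]
or [290.4 243.1] [3.5 7.6] 72 [ 0.578 -0.062  0.045] z.11 [ 0.546 -0.104  0.11 ]
or [281.5 227. ] [6. 5.] 90 [0.589 0.006 0.045] z.11 [ 0.555 -0.04   0.11 ]
top [0.24713766 0.12112402 1.5782139 ] [448.30675557   0.         253.13977845]
cov [291.9 206.8] [20.2  2.9] 11 [ 0.501 -0.011  0.04 ] z.11 [ 0.49  -0.005  0.11 ]
cov [221.  208.8] [ 3.7 12.4] 16 [0.501 0.235 0.04 ] z.11 [0.489 0.23  0.11 ]
cov [211.1 154.8] [25.  26.2] 72 [0.696 0.268 0.04 ] z.11 [0.676 0.262 0.11 ]
or [306.  185.5] [5. 4.] 90 [ 0.574 -0.063  0.045] z.11 [ 0.56  -0.055  0.11 ]
or [284.  181.5] [5. 4.] 90 [0.591 0.013 0.045] z.11 [0.576 0.018 0.11 ]
white ((221.620361328125, 209.7987823486328), (20.16210174560547, 28.149642944335938), 14.931416511535645) [[0.465, 0.284], [0.562, 0.257], [0.541, 0
[... 361 characters left out ...]
299]]
{'t': 0.1, 'joints': array([ 1.10387904e+00,  2.45799786e-01,  1.55889407e+00,  9.46676617e-06,
        1.33870364e+00, -1.74122428e-01]), 'joint_velocities': array([ 7.45739422e-04, -7.57493325e-04, -3.02748212e-03,  2.75490992e-03,
       -1.66325602e-03, -1.45567147e-05]), 'joint_efforts': array([ 1.25136494e-04, -4.30666351e+01, -3.27131510e+01, -1.77779730e-04,
        2.79826127e-03, -1.67107373e-05]), 'tool_pos': array([0.18738469, 0.62187783, 0.23025393]), 'ee_rot': array([-4.58198997e-01, -3.10741427e+00,  2.68559264e-03]), 'ft_force': array([-0.33098876,  0.24536007, -0.06602099]), 'wrist_torque': array([0.01823261, 0.09616094, 0.0079905 ]), 'finger_gap': 0.08517611274998191}
```

View pics/t0c.png

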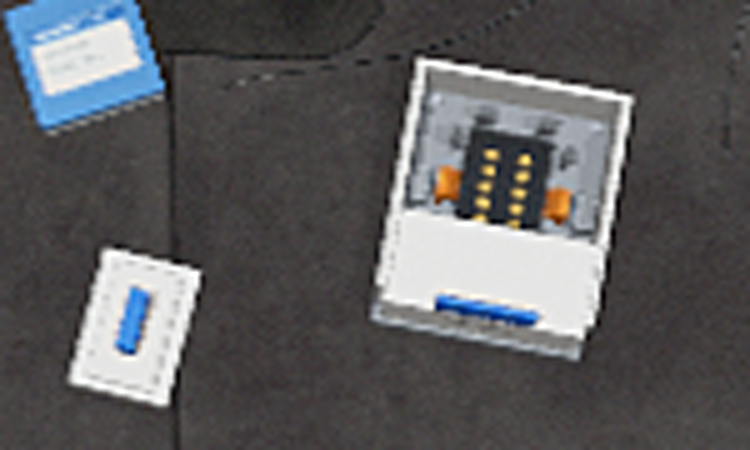

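The two views agree to about 2 mm. The tab's middle is near (0.493,-0.005) at z 0.096, the clip midpoint is near (0.583,-0.025), and the unit's yaw is about -12°. The cover's rib is near (0.502,0.235), yaw about -15°. Next I plan the approach behind the tab.

```bash
cat >> h.py <<'E'
def to(p,yaw):
    "shift mm / rotvec deg in tool axes to a tool-down pose whose x axis is (cos yaw, sin yaw) or the half turn of it"
    s=manip.read_state();T=R.from_rotvec(s['ee_rot'])
    sh=T.inv().apply(np.array(p)-s['tool_pos'])*1e3
    for y in(yaw,yaw+180):
        G=R.from_euler('z',y,degrees=True)*R.from_euler('x',180,degrees=True)
        print('to',p,y,sh.round(1),(T.inv()*G).as_rotvec(degrees=True).round(1),'t',round(s['t'],2))
E
python3 - <<'E'
from h import *
s=manip.read_state();print(R.from_rotvec(s['ee_rot']).as_matrix().round(2))
to([.513,-.009,.20],-12)
E
```

```text
[[-0.96  0.29 -0.  ]
 [ 0.29  0.96 -0.  ]
 [ 0.   -0.   -1.  ]]
to [0.513, -0.009, 0.2] -12 [-493.9 -510.    31. ] [ -0.    0.2 175.2] t 0.1
to [0.513, -0.009, 0.2] 168 [-493.9 -510.    31. ] [-0.1 -0.  -4.8] t 0.1
```

Call:
move_arm(steps="-494 -510 0 0 0 -4.8 30;-494 -510 0 0 0 -4.8 0;-494 -510 0 0 0 -4.8 0;-494 -510 0 0 0 -4.8 0;-494 -510 0 0 0 -4.8 0;-494 -510 0 0 0 -4.8 0;-494 -510 0 0 0 -4.8 0;-494 -510 0 0 0 -4.8 0;-494 -510 0 0 0 -4.8 0;-494 -510 0 0 0 -4.8 0")

```text
t: 1.35
tool_pos: [0.4744, 0.0649, 0.2309]
ee_rot: [-0.328, -3.124, 0.002]
ft_force: [0.5, 0.4, -0.1]
finger_gap: -0.0
```

```bash
python3 -c "
from h import *
to([.513,-.009,.20],168)"
```

```text
to [0.513, -0.009, 0.2] 168 [-53.1 -64.2  31. ] [-0.1 -0.   0. ] t 1.35
to [0.513, -0.009, 0.2] 348 [-53.1 -64.2  31. ] [ 0.0e+00 -1.0e-01 -1.8e+02] t 1.35
```

Call:
move_arm(steps="-53 -64 31 0 0 0 0;-53 -64 31 0 0 0 0;-53 -64 31 0 0 0 0;-53 -64 31 0 0 0 0")

```text
t: 1.85
tool_pos: [0.5126, -0.0081, 0.2]
ee_rot: [-0.327, -3.124, 0.002]
ft_force: [0.2, 0.4, -0.0]
finger_gap: -0.0
```

```bash
python3 - <<'E'
from h import *
i,c=snap('wrist','w1.png');print(c)
for nm,z,lo,hi in(('tab',.105,(95,100,50),(125,255,255)),('or',.036,(5,150,120),(22,255,255))):
  for k,r in blobs(i,lo,hi,60):print(nm,np.round(r[0]),np.round(r[1]),round(r[2]),ray(c,*r[0],z).round(4),[ray(c,*p,z).round(3)[:2].tolist() for p in cv2.boxPoints(r)])
to([.513,-.009,.09],168)
E
```

```text
{'intrinsics': array([[331.60882143,   0.        , 253.34890248],
       [  0.        , 331.60882143, 195.56469195],
       [  0.        ,   0.        ,   1.        ]]), 'eye': array([0.43025652, 0.00970607, 0.34249521]), 'rotation': array([2.23085611, 1.80759474, 0.29899777])}
tab [ 58. 349.] [32. 46.] 60 [ 0.6153 -0.2091  0.105 ] [[0.608, -0.232], [0.591, -0.188], [0.623, -0.186], [0.641, -0.231]]
tab [497. 294.] [77. 28.] 90 [0.637  0.1753 0.105 ] [[0.597, 0.163], [0.602, 0.185], [0.68, 0.188], [0.675, 0.164]]
tab [253. 170.] [15. 94.] 90 [ 0.4895 -0.0032  0.105 ] [[0.477, -0.036], [0.491, 0.032], [0.502, 0.03], [0.488, -0.039]]
tab [500. 110.] [49. 22.] 90 [0.4831 0.1737 0.105 ] [[0.465, 0.166], [0.468, 0.181], [0.502, 0.182], [0.499, 0.166]]
or [214. 248.] [19. 14.] 90 [ 0.5804 -0.0638  0.036 ] [[0.568, -0.068], [0.571, -0.054], [0.593, -0.059], [0.59, -0.074]]
or [292. 248.] [23. 15.] 90 [0.5959 0.0147 0.036 ] [[0.581, 0.009], [0.585, 0.024], [0.611, 0.02], [0.607, 0.005]]
to [0.513, -0.009, 0.09] 168 [ -0.5  -0.9 110.3] [-0.1 -0.   0.1] t 1.9
to [0.513, -0.009, 0.09] 348 [ -0.5  -0.9 110.3] [ 0.000e+00 -1.000e-01 -1.799e+02] t 1.9
```

View pics/w1.png

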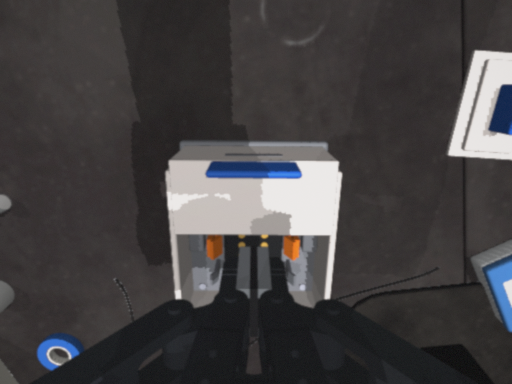

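The wrist view shows the tab at (253,170), the clips at (214,248) and (292,248), and the unit square in the image. The fingers sit about 8 mm behind the tab, so I'll go down and pull.

Call:
move_arm(steps="0 0 60 0 0 0 0;0 0 112 0 0 0 0;0 0 112 0 0 0 0;10 0 112 0 0 0 0;22 0 112 0 0 0 0;34 0 112 0 0 0 0;46 0 112 0 0 0 0;56 0 108 0 0 0 0;66 0 100 0 0 0 0;76 0 80 0 0 0 0")

```text
t: 3.15
tool_pos: [0.4368, 0.0081, 0.12]
ee_rot: [-0.326, -3.122, 0.002]
ft_force: [-0.1, -0.8, 0.2]
finger_gap: -0.0002
```

Call:
move_arm(steps="15 0 -30 0 0 0 0;15 0 -80 0 0 0 40;15 0 -100 0 0 0 40;15 0 -100 0 0 0 40;15 0 -100 0 0 0 40")

```text
t: 3.78
tool_pos: [0.4215, 0.0114, 0.2188]
ee_rot: [-0.326, -3.12, 0.001]
ft_force: [-0.1, -0.0, -1.5]
finger_gap: 0.0401
```

```bash
python3 - <<'E'
from h import *
i,c=snap('wrist','w2.png')
for nm,z,lo,hi in(('or',.036,(5,150,120),(22,255,255)),('blue',.066,(95,100,50),(125,255,255))):
  for k,r in blobs(i,lo,hi,30):print(nm,np.round(r[0]),np.round(r[1]),round(r[2]),ray(c,*r[0],z).round(4))
to([.502,.235,.15],165)
E
```

```text
or [286. 308.] [12. 31.] 0 [0.5898 0.0151 0.036 ]
or [219. 308.] [31. 12.] 90 [ 0.5736 -0.0615  0.036 ]
blue [495. 344.] [62. 60.] 68 [0.6616 0.2341 0.066 ]
blue [477. 199.] [30. 43.] 18 [0.4838 0.2141 0.066 ]
blue [254. 158.] [31. 69.] 90 [0.4014 0.0161 0.066 ]
to [0.502, 0.235, 0.15] 165 [-32.9 235.5  68. ] [-0.1 -0.3  3.1] t 3.83
to [0.502, 0.235, 0.15] 345 [-32.9 235.5  68. ] [ 5.000e-01 -1.000e-01 -1.769e+02] t 3.83
```

View pics/w2.png

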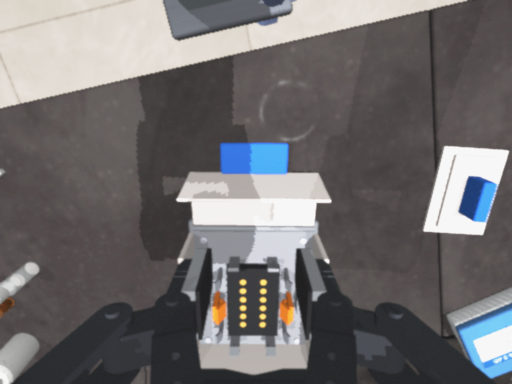

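The flap is open, with its tab at (254,158) and the lip upright. The seat and its brass contacts are clear at (253,302), and the cover is at (470,195). I'll measure both from this frame.

```bash
python3 - <<'E'
from h import *
i=cv2.cvtColor(cv2.imread('pics/w2.png'),cv2.COLOR_BGR2RGB);c=manip.camera_model('wrist')
b=blobs(i,(20,120,130),(35,255,255),4);g=[r for k,r in b if 225<r[0][0]<285 and 255<r[0][1]<350]
P=np.array([ray(c,*r[0],.026)[:2] for r in g]);print('gold',len(P),P.round(4).tolist(),P.mean(0).round(4),(P.max(0)/2+P.min(0)/2).round(4))
m=(i.max(2)<50).astype(np.uint8)*255;m[:, :200]=0;m[:,310:]=0;m[:250]=0
for k in cv2.findContours(m,0,2)[0]:
  if cv2.contourArea(k)>200:
    r=cv2.minAreaRect(k);print('blk',r,[ray(c,*p,.025).round(4)[:2].tolist() for p in cv2.boxPoints(r)])
for k,r in blobs(i,(0,0,150),(179,60,255),1000):
  if r[0][0]>420 and r[0][1]<260:print('cov',r,ray(c,*r[0],.005).round(4),[ray(c,*p,.005).round(4)[:2].tolist() for p in cv2.boxPoints(r)])
E
```

```text
gold 12 [[0.6143, -0.0189], [0.6095, -0.0417], [0.603, -0.0154], [0.598, -0.0391], [0.5917, -0.0131], [0.5861, -0.0359], [0.5799, -0.0107], [0.5742, -0.0338], [0.5683, -0.0083], [0.5627, -0.0313], [0.5563, -0.0053], [0.5514, -0.0288]] [ 0.583  -0.0235] [ 0.5828 -0.0235]
blk ((254.5, 369.9999694824219), (108.99998474121094, 25.999996185302734), -0.0) [[0.6909, -0.1173], [0.649, -0.1062], [0.6778, 0.0302], [0.7206, 0.0235]]
blk ((302.5, 291.0), (82.0, 13.0), 90.0) [[0.5237, 0.0394], [0.5267, 0.0538], [0.6391, 0.0362], [0.6358, 0.0205]]
blk ((205.5, 290.0), (80.0, 11.0), 90.0) [[0.5012, -0.0669], [0.5038, -0.0547], [0.611, -0.082], [0.6082, -0.0953]]
cov ((465.6471252441406, 190.4117889404297), (64.51447296142578, 98.95453643798828), 14.03624439239502) [0.5001 0.2396 0.005 ] [[0.5402, 0.1895], [0.4321, 0.22], [0.4632, 0.2859], [0.5763, 0.2617]]
```

Call:
move_arm(steps="-33 60 20 0 0 3 45;-33 120 40 0 0 3 45;-33 180 60 0 0 3 45;-33 235 68 0 0 3 45;-33 235 68 0 0 3 45;-33 235 68 0 0 3 45")

```text
t: 4.58
tool_pos: [0.501, 0.2343, 0.1486]
ee_rot: [-0.406, -3.107, 0.003]
ft_force: [-0.1, 0.5, 0.5]
finger_gap: 0.0447
```

```bash
python3 - <<'E'
from h import *
i,c=snap('wrist','w3.png')
for k,r in blobs(i,(95,100,50),(125,255,255),60):print('blue',np.round(r[0]),np.round(r[1]),round(r[2]),ray(c,*r[0],.041).round(4))
for k,r in blobs(i,(0,0,150),(179,60,255),1000):print('wh',r,[ray(c,*p,.005).round(4)[:2].tolist() for p in cv2.boxPoints(r)])
E
```

```text
blue [372. 377.] [12. 24.] 90 [0.7107 0.298  0.041 ]
blue [299. 353.] [27. 42.] 64 [0.664  0.2354 0.041 ]
blue [258. 191.] [56. 17.] 90 [0.4986 0.2392 0.041 ]
blue [  8. 152.] [39. 16.] 90 [0.4188 0.0622 0.041 ]
wh ((493.0, 293.5), (179.0, 36.0), 90.0) [[0.5728, 0.4256], [0.5813, 0.4574], [0.8006, 0.4531], [0.7903, 0.4142]]
wh ((31.90000343322754, 213.7000274658203), (63.87800979614258, 74.62975311279297), 71.56504821777344) [[0.45, -0.0042], [0.4462, 0.068], [0.5054, 0.0607], [0.5109, -0.0164]]
wh ((258.1702575683594, 179.94630432128906), (82.00546264648438, 107.03445434570312), 0.9240454435348511) [[0.5397, 0.1877], [0.4445, 0.2182], [0.4636, 0.2854], [0.5609, 0.2624]]
wh ((480.5, 71.0), (142.0, 61.0), 90.0) [[0.3996, 0.416], [0.4116, 0.4608], [0.5227, 0.4586], [0.5092, 0.4078]]
```

View pics/w3.png

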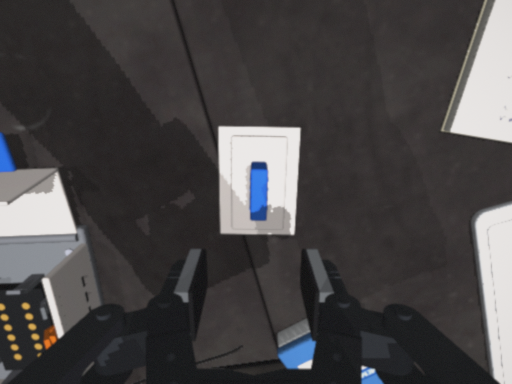

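```bash
python3 - <<'E'
from h import *
i=cv2.cvtColor(cv2.imread('pics/w3.png'),cv2.COLOR_BGR2RGB);c=manip.camera_model('wrist')
g=i.min(2).astype(int)
print('col240',[(r,g[r,240]) for r in list(range(122,131))+list(range(230,241))]);print('row140',[(k,g[140,k]) for k in list(range(215,223))+list(range(295,304))])
print('rib col258',[(r,i[r,258].tolist()) for r in list(range(158,172))+list(range(214,223))])
f=ray(c,259.5,126,0)[:2];b=ray(c,257.5,235.5,.005)[:2];print('flange',f,b,(f+b)/2,np.linalg.norm(b-f),np.degrees(np.arctan2(*(b-f)[::-1])))
b=ray(c,258.5,219.5,.041)[:2];f=ray(c,259,163,.041)[:2];f0=ray(c,259,163,.012)[:2];print('rib',f,f0,b,np.linalg.norm(b-f),c['eye'])
to([.502,.2385,.016],164.5)
E
```

```text
col240 [(122, np.int64(58)), (123, np.int64(56)), (124, np.int64(57)), (125, np.int64(69)), (126, np.int64(138)), (127, np.int64(216)), (128, np.int64(230)), (129, np.int64(230)), (130, np.int64(230)), (230, np.int64(183)), (231, np.int64(186)), (232, np.int64(182)), (233, np.int64(154)), (234, np.int64(93)), (235, np.int64(45)), (236, np.int64(36)), (237, np.int64(35)), (238, np.int64(36)), (239, np.int64(35)), (240, np.int64(35))]
row140 [(215, np.int64(30)), (216, np.int64(42)), (217, np.int64(73)), (218, np.int64(150)), (219, np.int64(219)), (220, np.int64(230)), (221, np.int64(231)), (222, np.int64(231)), (295, np.int64(230)), (296, np.int64(231)), (297, np.int64(230)), (298, np.int64(227)), (299, np.int64(201)), (300, np.int64(119)), (301, np.int64(56)), (302, np.int64(49)), (303, np.int64(48))]
rib col258 [(158, [235, 233, 231]), (159, [234, 232, 231]), (160, [225, 223, 224]), (161, [169, 170, 184]), (162, [88, 98, 131]), (163, [37, 59, 108]), (164, [28, 55, 108]), (165, [26, 55, 108]), (166, [26, 55, 109]), (167, [27, 56, 109]), (168, [30, 65, 130]), (169, [41, 90, 185]), (170, [49, 111, 220]), (171, [55, 122, 229]), (214, [34, 70, 138]), (215, [31, 69, 136]), (216, [33, 69, 137]), (217, [33, 68, 136]), (218, [35, 68, 138]), (219, [43, 73, 135]), (220, [92, 101, 134]), (221, [146, 143, 148]), (222, [162, 156, 154])]
flange [0.45497807 0.25171009] [0.55320268 0.22401073] [0.50409037 0.23786041] 0.10205552567009059 -15.748464571525517
rib [0.47736911 0.24478485] [0.48388726 0.24351649] [0.52292073 0.23244334] 0.04719388420624144 [0.42092093 0.25576898 0.29214445]
to [0.502, 0.2385, 0.016] 164.5 [ -0.2   5.1 133.2] [-0.1 -0.4  0.5] t 4.62
to [0.502, 0.2385, 0.016] 344.5 [ -0.2   5.1 133.2] [   0.6   -0.2 -179.5] t 4.62
```

Flange and rib both put the cover centre at (0.503,0.238), yaw -15.5°. I'll descend and grip.

Call:
move_arm(steps="-1.2 4.9 60 0 0 0.8 45;-1.2 4.9 110 0 0 0.8 45;-1.2 4.9 134 0 0 0.8 45;-1.2 4.9 134 0 0 0.8 45;-1.2 4.9 134 0 0 0.8 0;-1.2 4.9 134 0 0 0.8 0;-1.2 4.9 134 0 0 0.8 0;-1.2 4.9 134 0 0 0.8 0", newtons=80)

```text
t: 5.62
tool_pos: [0.5047, 0.2382, 0.0174]
ee_rot: [-0.43, -3.109, 0.001]
ft_force: [-0.8, -2.1, 7.0]
finger_gap: 0.0127
```

```bash
python3 -c "
from h import *
to([.583,-.0235,.130],167.5)
print(manip.read_state())"
```

```text
to [0.583, -0.0235, 0.13] 167.5 [-146.1 -230.7 -112.7] [-0.1 -0.2 -3.3] t 5.62
to [0.583, -0.0235, 0.13] 347.5 [-146.1 -230.7 -112.7] [-3.000e-01  1.000e-01  1.767e+02] t 5.62
{'t': 5.625, 'joints': array([ 2.37672620e-01,  3.31182591e-01,  1.89433853e+00,  5.39118990e-04,
        9.19164554e-01, -1.05832746e+00]), 'joint_velocities': array([ 0.00157093, -0.00169308, -0.00029106, -0.00096171,  0.0006489 ,
        0.00146281]), 'joint_efforts': array([ 9.01454575e-01, -3.51554060e+01, -2.28151739e+01,  2.74252603e-01,
       -2.91682407e-01, -3.34506424e-02]), 'tool_pos': array([0.50468406, 0.23822941, 0.01741217]), 'ee_rot': array([-4.30385679e-01, -3.10890848e+00,  1.15296799e-03]), 'ft_force': array([-0.78869862, -2.09321963,  7.04105188]), 'wrist_torque': array([-0.26168213,  0.10919198, -0.0318577 ]), 'finger_gap': 0.012672133421700992}
```

Call:
move_arm(steps="0 0 -40 0 0 0 0;0 0 -80 0 0 0 0;-10 -20 -115 0 0 -1 0;-50 -80 -115 0 0 -3 0;-90 -140 -115 0 0 -3.3 0;-125 -195 -113 0 0 -3.3 0;-146 -231 -113 0 0 -3.3 0;-146 -231 -113 0 0 -3.3 0;-146 -231 -113 0 0 -3.3 0;-146 -231 -113 0 0 -3.3 0")

```text
t: 6.88
tool_pos: [0.5824, -0.0223, 0.1302]
ee_rot: [-0.338, -3.12, 0.001]
ft_force: [-0.5, 0.6, -1.0]
finger_gap: 0.0125
```

```bash
python3 - <<'E'
from h import *
i,c=snap('wrist','w4.png')
s=manip.read_state();print(s['tool_pos'],s['finger_gap'],s['ft_force'])
g=i.min(2).astype(int)
to([.583,-.0235,.060],167.5)
E
```

```text
[ 0.5823836  -0.02229262  0.13022376] 0.012308395473322223 [ 0.20404191  0.47715697 -0.52717269]
to [0.583, -0.0235, 0.06] 167.5 [-1.1 -1.  70.2] [-0.1 -0.2  0.1] t 6.92
to [0.583, -0.0235, 0.06] 347.5 [-1.1 -1.  70.2] [ 3.000e-01 -1.000e-01 -1.799e+02] t 6.92
```

View pics/w4.png

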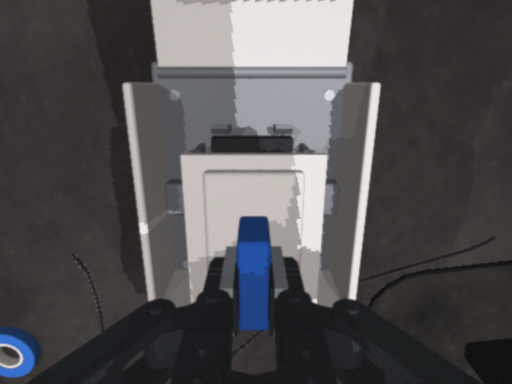

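The cover is held square. Its front edge is at row ~154, columns 183 to 327. I'll compute its offset from the TCP.

```bash
python3 - <<'E'
from h import *
i=cv2.cvtColor(cv2.imread('pics/w4.png'),cv2.COLOR_BGR2RGB);c=manip.camera_model('wrist');s=manip.read_state()
g=i.min(2).astype(int)
for k in(195,255,315):print('col',k,[(r,g[r,k]) for r in range(146,164)])
for r in (165,230):print('row',r,[(k,g[r,k]) for k in range(177,192)],[(k,g[r,k]) for k in range(318,334)])
T=R.from_rotvec(s['ee_rot'])
for z in(.113,.118):
  for p in((183,156),(327,156),(255,152),(255,156),(180.5,230),(329.5,230)):
    print(z,p,(T.inv().apply(ray(c,*p,z)-s['tool_pos'])*1e3).round(1))
E
```

```text
col 195 [(146, np.int64(101)), (147, np.int64(93)), (148, np.int64(78)), (149, np.int64(67)), (150, np.int64(64)), (151, np.int64(66)), (152, np.int64(78)), (153, np.int64(96)), (154, np.int64(121)), (155, np.int64(168)), (156, np.int64(186)), (157, np.int64(190)), (158, np.int64(191)), (159, np.int64(190)), (160, np.int64(190)), (161, np.int64(190)), (162, np.int64(190)), (163, np.int64(191))]
col 255 [(146, np.int64(36)), (147, np.int64(37)), (148, np.int64(33)), (149, np.int64(35)), (150, np.int64(37)), (151, np.int64(38)), (152, np.int64(58)), (153, np.int64(91)), (154, np.int64(121)), (155, np.int64(167)), (156, np.int64(186)), (157, np.int64(189)), (158, np.int64(189)), (159, np.int64(189)), (160, np.int64(188)), (161, np.int64(189)), (162, np.int64(190)), (163, np.int64(189))]
col 315 [(146, np.int64(157)), (147, np.int64(158)), (148, np.int64(156)), (149, np.int64(146)), (150, np.int64(132)), (151, np.int64(126)), (152, np.int64(125)), (153, np.int64(120)), (154, np.int64(149)), (155, np.int64(216)), (156, np.int64(230)), (157, np.int64(230)), (158, np.int64(230)), (159, np.i
[... 1183 characters left out ...]
21, np.int64(216)), (322, np.int64(157)), (323, np.int64(98)), (324, np.int64(82)), (325, np.int64(81)), (326, np.int64(81)), (327, np.int64(81)), (328, np.int64(80)), (329, np.int64(81)), (330, np.int64(82)), (331, np.int64(82)), (332, np.int64(82)), (333, np.int64(81))]
0.113 (183, 156) [ 50.3 -34.1  17.4]
0.113 (327, 156) [50.3 36.4 17.4]
0.113 (255, 152) [52.2  1.1 17.4]
0.113 (255, 156) [50.3  1.1 17.4]
0.113 (180.5, 230) [ 10.7 -38.1  17.3]
0.113 (329.5, 230) [10.6 40.5 17.2]
0.118 (183, 156) [ 51.3 -33.   12.4]
0.118 (327, 156) [51.3 35.2 12.4]
0.118 (255, 152) [53.2  1.1 12.4]
0.118 (255, 156) [51.3  1.1 12.4]
0.118 (180.5, 230) [ 13.  -36.9  12.3]
0.118 (329.5, 230) [13.  39.2 12.2]
```

Call:
move_arm(steps="-3.1 -1.6 30 0 0 0 0;-3.1 -1.6 55 0 0 0 0;-3.1 -1.6 62 0 0 0 0;-3.1 -1.6 67 0 0 0 0;-3.1 -1.6 71 0 0 0 0;-3.1 -1.6 74 0 0 0 0;-3.1 -1.6 74 0 0 0 0", newtons=110)

```text
t: 7.8
tool_pos: [0.5861, -0.0247, 0.058]
ee_rot: [-0.338, -3.123, 0.001]
ft_force: [-1.1, 0.4, 4.6]
finger_gap: 0.0117
```

```bash
python3 - <<'E'
from h import *
i,c=snap('wrist','w5.png');to([.585,-.0245,.0424],167.5);s=manip.read_state();print(s['ft_force'],s['wrist_torque'],s['tool_pos'])
E
```

```text
to [0.585, -0.0245, 0.0424] 167.5 [ 1.1  0.  15.6] [-0.  -0.   0.2] t 7.85
to [0.585, -0.0245, 0.0424] 347.5 [ 1.1  0.  15.6] [ 1.000e-01 -1.000e-01 -1.798e+02] t 7.85
[-1.12551811  0.57513752  5.86394889] [ 0.08909099  0.27465065 -0.01080494] [ 0.58608679 -0.02474906  0.05802085]
```

View pics/w5.png

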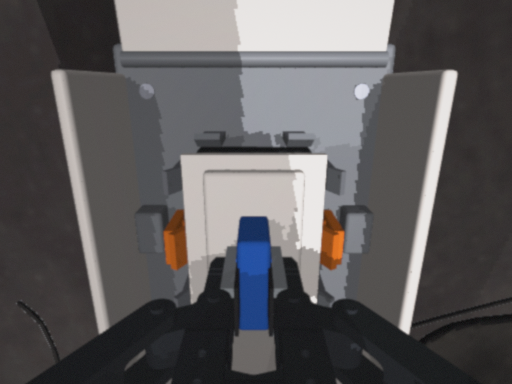

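The cover is inside the guides with both clips starting to spread evenly, so I'll press down gradually.

Call:
move_arm(steps="0 0 4 0 0 0 0;0 0 8 0 0 0 0;0 0 12 0 0 0 0;0 0 15 0 0 0 0;0 0 18 0 0 0 0;0 0 20 0 0 0 0;0 0 20 0 0 0 0", newtons=110)

```text
t: 8.72
tool_pos: [0.5873, -0.025, 0.0425]
ee_rot: [-0.337, -3.123, 0.002]
ft_force: [-12.9, 2.4, 28.6]
finger_gap: 0.0115
```

Call:
move_arm(steps="1 0 -1 0 0 0 0;2.5 0 -2 0 0 0 0;2.5 0 -2 0 0 0 0;2.5 0 -2 0 0 0 0")

```text
t: 9.22
tool_pos: [0.5882, -0.0252, 0.0446]
ee_rot: [0.339, 3.114, -0.002]
ft_force: [13.2, -2.0, -9.8]
finger_gap: 0.0118
```

```bash
python3 - <<'E'
from h import *
i,c=snap('wrist','w6.png');s=manip.read_state();print(s['ft_force'],s['wrist_torque'],s['tool_pos'],s['t'])
to([.585,-.0245,.0424],167.5)
for k,r in blobs(i,(5,150,120),(22,255,255),30):print('or',np.round(r[0]),np.round(r[1]),[ray(c,*p,.036).round(4)[:2].tolist() for p in cv2.boxPoints(r)])
E
```

```text
[ 12.92644314  -0.39011872 -10.80820854] [-0.26765681 -2.35149283 -0.18661586] [ 0.58820489 -0.02526084  0.04457193] 9.275
to [0.585, -0.0245, 0.0424] 167.5 [3.3 0.1 2.1] [-0.   0.5  0.1] t 9.28
to [0.585, -0.0245, 0.0424] 347.5 [3.3 0.1 2.1] [  -0.8   -0.  -179.9] t 9.28
or [174. 257.] [45. 33.] [[0.5669, -0.071], [0.5686, -0.0541], [0.594, -0.0587], [0.5924, -0.0765]]
or [334. 256.] [34. 45.] [[0.6067, 0.0036], [0.5817, 0.0105], [0.5877, 0.0266], [0.6132, 0.0205]]
```

View pics/w6.png

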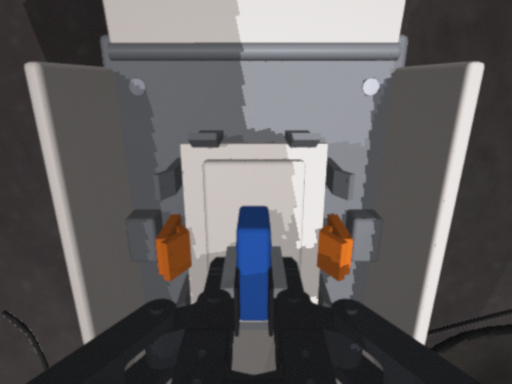

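The clip noses are about 32.4 mm from the middle, back near rest and over the flange, so the cover has snapped in. The arm is now pulling up and sideways on the grip. I'll remove the sideways load and press again.

Call:
move_arm(steps="0 0 1 0 0 0 0;0 0 2 0 0.5 0 0;0 0 3 0 0.5 0 0;0 0 4 0 0.5 0 0;0 0 4 0 0.5 0 0")

```text
t: 9.9
tool_pos: [0.5891, -0.0254, 0.0425]
ee_rot: [0.339, 3.122, -0.001]
ft_force: [-0.6, 1.4, 11.7]
finger_gap: 0.012
```

```bash
python3 - <<'E'
from h import *
s=manip.read_state();print(s['ft_force'],s['wrist_torque'],s['tool_pos'],s['t']);i,c=snap('wrist','w7.png')
T=R.from_rotvec(s['ee_rot']);to([.585,-.0245,.0424],167.5)
g=i.min(2).astype(int);print([(r,g[r,255]) for r in range(130,160)]);
for r in(165,190):print([(k,g[r,k]) for k in range(174,194)],[(k,g[r,k]) for k in range(316,336)])
for k,r in blobs(i,(5,150,120),(22,255,255),30):print('or',np.round(r[0]),[ray(c,*p,.036).round(4)[:2].tolist() for p in cv2.boxPoints(r)])
E
```

```text
[-0.56175038  1.36772859 11.67294191] [ 0.11731621  0.79961841 -0.05696918] [ 0.58909424 -0.02541967  0.04247248] 9.9
to [0.585, -0.0245, 0.0424] 167.5 [4.2 0.  0.1] [-0.   0.1  0.1] t 9.95
to [0.585, -0.0245, 0.0424] 347.5 [4.2 0.  0.1] [-1.000e-01 -1.000e-01 -1.799e+02] t 9.95
[(130, np.int64(153)), (131, np.int64(152)), (132, np.int64(153)), (133, np.int64(147)), (134, np.int64(122)), (135, np.int64(105)), (136, np.int64(100)), (137, np.int64(100)), (138, np.int64(100)), (139, np.int64(101)), (140, np.int64(100)), (141, np.int64(101)), (142, np.int64(116)), (143, np.int64(149)), (144, np.int64(181)), (145, np.int64(190)), (146, np.int64(191)), (147, np.int64(192)), (148, np.int64(191)), (149, np.int64(191)), (150, np.int64(191)), (151, np.int64(191)), (152, np.int64(190)), (153, np.int64(191)), (154, np.int64(191)), (155, np.int64(190)), (156, np.int64(191)), (157, np.int64(181)), (158, np.int64(151)), (159, np.int64(120))]
[(174, np.int64(55)), (175, np.int64(53)), (176, np.int64(51)), (177, np.int64(46)), (178, np.int64(46)), (179, np.int64(64)), (180, np.int64(116)), (181, np.i
[... 1057 characters left out ...]
90, np.int64(189)), (191, np.int64(189)), (192, np.int64(190)), (193, np.int64(189))] [(316, np.int64(231)), (317, np.int64(231)), (318, np.int64(231)), (319, np.int64(231)), (320, np.int64(231)), (321, np.int64(231)), (322, np.int64(230)), (323, np.int64(228)), (324, np.int64(217)), (325, np.int64(166)), (326, np.int64(138)), (327, np.int64(136)), (328, np.int64(134)), (329, np.int64(127)), (330, np.int64(104)), (331, np.int64(70)), (332, np.int64(52)), (333, np.int64(62)), (334, np.int64(76)), (335, np.int64(78))]
or [174. 258.] [[0.5674, -0.0704], [0.5691, -0.0534], [0.5941, -0.0579], [0.5924, -0.0757]]
or [333. 257.] [[0.6062, 0.0026], [0.5819, 0.0096], [0.5881, 0.0258], [0.613, 0.0195]]
```

Pressing at 11.7 N with the TCP at 0.0425, which matches a seated cover. I'll raise the press to about 16 N and check the cover's centre and the flap.

Call:
move_arm(steps="0 0 2.2 0 0 0 0;0 0 2.6 0 0 0 0;0 0 2.6 0 0 0 0;0 0 2.6 0 0 0 0")

```text
t: 10.45
tool_pos: [0.5896, -0.0255, 0.042]
ee_rot: [0.338, 3.123, -0.002]
ft_force: [-3.0, 0.6, 14.0]
finger_gap: 0.0118
```

```bash
python3 - <<'E'
from h import *
s=manip.read_state();print(s['ft_force'],s['wrist_torque'],s['tool_pos'],s['t']);i,c=snap('wrist','w8.png')
g=i.min(2).astype(int)
e=lambda v:int(np.argmax(v))
row=136+np.where(np.diff(g[136:150,255])>25)[0].mean();print('front row',row)
U=R.from_euler('z',-12.5,degrees=True);S=np.array([.583,-.0235,.025])
f=U.inv().apply(ray(c,254,row+.5,.030)-S)*1e3;print('front edge in seat frame',f,'-> centre x',f[0]+50)
a=U.inv().apply(ray(c,180.5,165,.030)-S)*1e3;b=U.inv().apply(ray(c,326.5,165,.030)-S)*1e3;print(a,b,(a+b)/2)
snap('scene','s8.png')
cv2.imwrite('pics/c8.png',np.hstack([cv2.resize(cv2.imread('pics/w8.png')[110:310,120:390],(540,400)),cv2.resize(cv2.imread('pics/s8.png')[185:285,210:330],(250,400))]))
E
```

```text
[-3.01780783  0.63147916 14.01637185] [0.22147626 1.00567331 0.0795544 ] [ 0.58955667 -0.02554952  0.04195883] 10.45
front row 141.5
front edge in seat frame [-51.19775551  -0.1331448    5.        ] -> centre x -1.1977555052370548
[-40.12378402 -35.14958237   5.        ] [-40.30038568  34.47150443   5.        ] [-40.21208485  -0.33903897   5.        ]
```

View pics/c8.png

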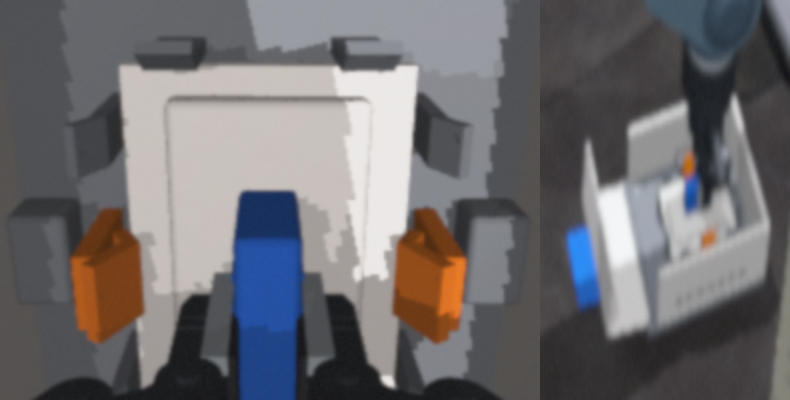

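Width 69.6 mm at seated height and centre within 1.3 mm, with both clip noses over the flange and the flap down. One hold to check the force is steady, then I hand in.

Call:
move_arm(steps="0 0 2.4 0 0 0 0;0 0 2.4 0 0 0 0;0 0 2.4 0 0 0 0;0 0 2.4 0 0 0 0;0 0 2.4 0 0 0 0;0 0 2.4 0 0 0 0;0 0 2.4 0 0 0 0;0 0 2.4 0 0 0 0")

```text
t: 11.55
tool_pos: [0.5895, -0.0256, 0.042]
ee_rot: [-0.337, -3.122, 0.002]
ft_force: [-6.6, 1.5, 18.0]
finger_gap: 0.0117
```

```bash
python3 - <<'E'
from h import *
for k in range(3):
    s=manip.read_state();print(s['ft_force'],s['tool_pos'],s['t'],s['finger_gap']);manip.snapshot('wrist')
f=s['ft_force'][2]
if 11<f<22: print(manip.sign_off())
E
```

```text
[-6.61026833  1.45188891 18.03879962] [ 0.58954883 -0.02555728  0.04197826] 11.55 0.011697658757421875
[-6.66810623  2.16872752 18.17530021] [ 0.58956298 -0.02555343  0.0419812 ] 11.6 0.01175063122003098
[-7.38298264  0.79084138 18.73962673] [ 0.58953527 -0.02556438  0.04197278] 11.65 0.011745335125358134
the job is handed in; nothing more can be done
None
```

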